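# Clear the weld fixture and hold the hinge lug against the sprung shoe

## Robot

A 6-joint arm with a two-finger parallel gripper is mounted at the origin on a cart in front of the work surface, level with it; the furniture and walls round the work are solid. World frame = base frame: x ahead of the robot, y to its left, z up, the work surface at z = 0. Lengths are in mm, angles in rad, forces in N, time in s.
With the tool pointing down it reaches from about 300 to 850 mm from the base axis. Payload 4.2 kg.
Tool frame: the origin (TCP) lies between the finger pads; the fingertips stand robot.finger_overhang ahead of it and the grasp point (between the pads) lies 8 mm behind it (robot.finger_overhang is the distance from the TCP to the fingertips, in mm); z points along the fingers, y is the line along which they close (so a half turn about z gives the same grasp; the last joint's range is limited). The gripper opens to 91 mm and grips with 3 to 60 N. Pads are 32 mm wide; open, the fingers measure 118 mm over their backs; the gripper's body (76 mm by 178 mm) begins 60 mm behind the grasp point.
Start: joints at [-1.219, 0.32, 1.565, -0, 1.257, -0.02], TCP at [208.897, -535.727, 224.976] pointing down, gripper open.
Joint ranges: [-3.11, 3.11], [-0.84, 2.01], [0.21, 2.61], [-1.34, 4.49], [0.05, 2.63], [-2.56, 2.56]. Speed limits (rad/s): [2.57, 2.57, 3.14, 3.14, 3.14, 3.14].

## Interface

Orientations are given as a rotation vector (axis times angle).
In Python, from workcell import robot gives the robot as it stands. Calls block until the motion is done:
- robot.move_ptp(position, orientation): joint-space move of the TCP to a pose.
- robot.servo_line(position, v=150, attitude=None, stop_force=None): straight line of the TCP; attitude=None keeps the orientation; v is the mean speed in mm/s. With stop_force (N) it stops when the force on the tool has changed by that much, and returns True; else False.
- robot.move_joints(angles): joint-space move.
- robot.set_gripper(opening, grip_force=None): finger opening in mm; grip_force is the grip in N (None keeps the last); returns when the fingers have stopped.
- robot.sleep(seconds).
- robot.ik(position, orientation): joint angles nearest the present ones, or None.
- robot.read_camera(name): name is "scene" or "top" or "wrist"; returns a dict with "img" (420x560x3 uint8, red, green, blue), "fx", "fy", "cx", "cy" (pixels), "extrinsics" (4x4, takes a point from camera to world coordinates). Camera axes: x right, y down, z forward; pixel columns grow to the right and rows downward; lengths in mm; the calibration is good to about 2 mm. A picture is of the moment at which its call begins. There is no depth.
A pose or a line that the arm cannot do raises robot.MotionError and nothing moves.
- robot.job_done(): hands the job in; it is judged then, once.
Readings, each from a call of its own:
- robot.current_time(): time.
- robot.current_qpos(): joint angles.
- robot.current_qd(): joint speeds.
- robot.current_tau(): joint torques, N m.
- robot.current_ee_pos(): TCP position.
- robot.current_orientation(): TCP orientation.
- robot.current_wrist_force(): force on the tool from outside, world axes, zero at the start.
- robot.current_moment(): the same for the moment, N m.
- robot.current_grip_width(): finger opening in mm.
- robot.current_gripper_force(): force on a finger pad.
Only numpy, scipy, OpenCV 4.12 (cv2) and the standard library are available. Lean on these libraries where they do the work, as an engineer would, in place of code of your own. Each camera call takes 0.05 s, during which the arm holds its last target. There are 200 camera calls.

## Task

Two sawn-off bar ends are standing in the channel of the weld fixture: drop both into the scrap tray. Then set the hinge lug flat on the strip between the fixture's two rails, ear upright, slide it up to the sprung copper shoe and press the shoe back to about half of its 14 mm travel (about 11 N). Finish like that, still gripping the lug and keeping the push steady so that the welder can tack it; never ram the shoe hard against the end of its travel, and do not knock over the solvent bottle.

Things in the scene. Friction and masses are not known exactly. Their poses are not given: they have to be found in the camera images.
- fixture: The weld fixture, bolted down: dark steel base plate, x -90 to +110, y -44 to +44, 12 mm high. Origin at table height under the channel; x runs along the channel towards the copper shoe, z up. A flat steel strip lies in the channel. A strap clamp crosses its near end (x -95 to -81, up to z 27); the spring housing stands behind the shoe (x 60 to 98, y -33 to +33, up to z 40).
- seat (a point): Point on top of the strip at the fixture's x = 0, y = 0, 16 mm above the table, with the fixture's axes. The lug's foot goes flat on this strip, between two aluminium rails: inner faces 46 mm apart (y -23 and +23), x -79 to +45, standing 7 mm above the strip (screw heads 9), their upper 3 mm a 45 degree lead-in.
- shoe (a joint): How far the sprung copper shoe is pushed back, m: 0 = rest (out), 0.014 = end of travel. Its spring pushes back with 4 N at 0 and 1 N more for each mm (11 N at 7 mm, 18 N at 14 mm), and returns it. As it goes back, its steel stem and nut come out of the back of the housing by the same amount.
- shoe_face (a point): Middle of the copper shoe's front face, which looks to the fixture's -x and is 36 wide, 17 mm high, its lower edge 1 mm above the strip; at rest at the fixture's x = +30. Moves with the shoe along +x.
- lug_center (a point): The hinge lug, plain steel, about 0.26 kg: a foot 56 (x) x 42 (y) x 8 mm with an upright ear in its middle, 40 long (x), 10 thick (y), round top, cross hole; 46.5 mm tall over all, alike either way round. Point on its middle axis 23.5 mm above its underside; z up. Grip the ear across its 10 mm. In the fixture its x lies along the channel.
- square_center (a point): Offcut of rectangular dark steel bar standing in the channel, 26 (x) x 22 (y) x 30 mm tall, 0.11 kg. Point at its centre, 15 mm above its underside.
- round_center (a point): Offcut of round dark steel bar standing on end in the channel, 24 mm diameter, 30 mm tall, 0.10 kg. Point at its centre, 15 mm above its underside.
- scrap_tray: Open grey sheet-metal scrap tray, fixed, 86 (x) x 112 (y) x 32 mm high, walls and floor 3 mm. Origin at the centre of its underside on the table.
- solvent_bottle: White solvent bottle with a red cap and spout, standing on the table, 47 mm diameter, 118 mm tall, origin at the centre of its underside. A bystander.
Not all that is in view belongs to the job. What is shaped like the part that bears square_center but purple is not meant.

How it is judged (in metres and radians):
On the way:
1. both offcuts lie in the scrap tray, let go (x of square_center in the frame of scrap_tray between -0.041 and 0.041 m and y of square_center in the frame of scrap_tray between -0.054 and 0.054 m and height (world z) of each of square_center, round_center below 0.045 m and x of round_center in the frame of scrap_tray between -0.041 and 0.041 m and y of round_center in the frame of scrap_tray between -0.054 and 0.054 m and contact force between the fingers and offcut_square below 0.1 N and contact force between the fingers and offcut_round below 0.1 N), for 0.2 s.
At the end, for the whole second after the job is handed in: Both offcuts in the tray; lug on the strip (2 mm) within 4 mm of the channel middle, tilt under 0.06, turned under 0.12 rad, still (under 10 mm/s), pressing the shoe with 6 to 16 N, shoe back 3 to 11 mm, fingers still holding the lug (over 3 N) (x of square_center in the frame of scrap_tray between -0.041 and 0.041 m and y of square_center in the frame of scrap_tray between -0.054 and 0.054 m and height (world z) of each of square_center, round_center below 0.045 m and x of round_center in the frame of scrap_tray between -0.041 and 0.041 m and y of round_center in the frame of scrap_tray between -0.054 and 0.054 m and z of lug_center in the frame of seat between 0.0215 and 0.0255 m and y of lug_center in the frame of seat between -0.004 and 0.004 m and angle between lug_center's own z axis and vertical below 0.06 rad and angle between the x axis of lug_center and the x axis of fixture, either way round below 0.12 rad and value of joint shoe between 0.003 and 0.011 m and contact force between lug and shoe between 6 and 16 N and linear speed of lug below 0.01 m/s and contact force between the fingers and lug above 3 N); the arm keeps its last pose, push and grip.
It fails at once if the shoe is rammed (over 35 N) (contact force between lug and shoe above 35 N).
It fails at once if the solvent bottle is knocked over (angle between solvent_bottle's own z axis and vertical above 0.5 rad).
It also fails if it takes over 66 s, if anything falls off the work surface, if the arm or the gripper's body presses on something with over 40 N, if the wrist force passes 120 N, or if a joint passes its speed limit or range.

## Working session

There is one attempt and no reset: what is moved stays moved. The work goes in short steps, each a Python script; the robot and the scene stay as the last script left them, time stands still between calls to the robot, and variables do not carry over. Pictures are saved under pics/ and viewed, at most 10 in all, crops included, and the job is handed in when it is done.

```bash
mkdir -p pics; ls
python3 - <<'E'
from workcell import robot
import cv2,numpy as np
for n in("top","scene"):
    c=robot.read_camera(n);cv2.imwrite(f"pics/{n}0.png",cv2.resize(c["img"][:,:,::-1],(800,600),interpolation=cv2.INTER_CUBIC))
    print(n,c["fx"],c["cx"],c["cy"],np.round(c["extrinsics"],3).tolist())
print(robot.finger_overhang,robot.current_orientation(),robot.current_time())
E
```

```text
pics
top 465.6868101101551 274.23422470654793 212.84528906607775 [[0.013, -0.99, 0.142, 422.387], [-1.0, -0.014, -0.012, 20.345], [0.013, -0.142, -0.99, 965.876], [0.0, 0.0, 0.0, 1.0]]
scene 533.4426382241359 272.26408582041836 210.30896099413235 [[-0.584, -0.56, 0.588, -17.793], [-0.812, 0.409, -0.417, 421.376], [-0.007, -0.721, -0.693, 694.731], [0.0, 0.0, 0.0, 1.0]]
11.0 [-3.08588972e+00 -5.80400124e-01  3.89244381e-04] 0.1
```

View pics/top0.png

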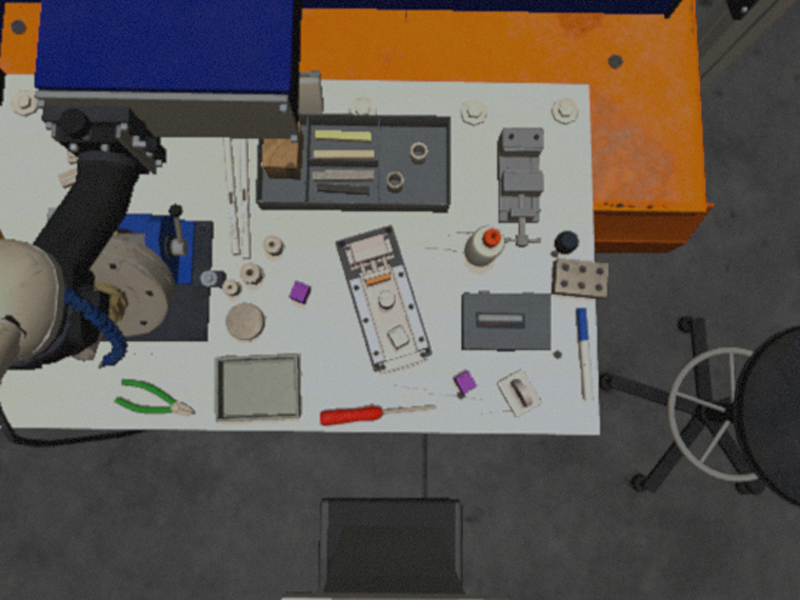

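View pics/scene0.png

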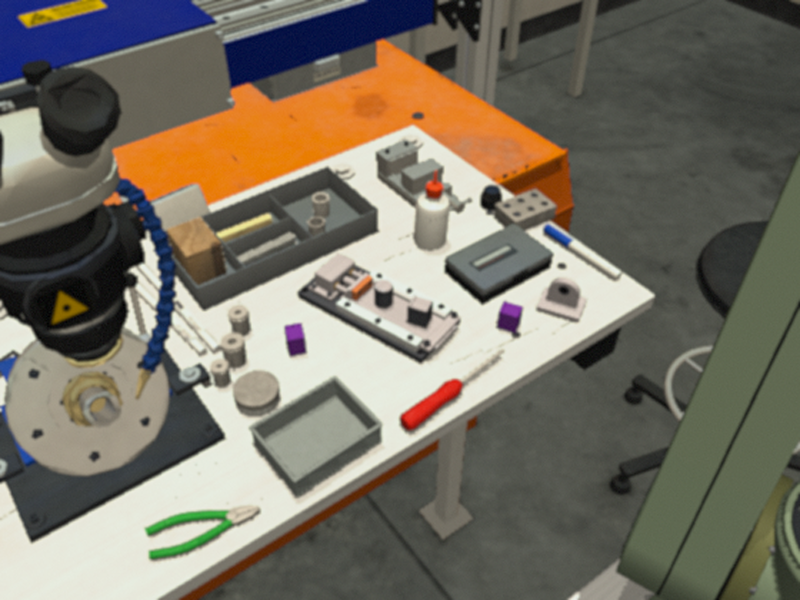

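The top view shows the fixture at about (385,300), with the shoe end towards (370,250). The offcuts are at (387,298) round and (398,336) square. The lug is at (519,392), the tray at (258,387) and the bottle at (487,245). The purple blocks are decoys. I'll take enlarged crops next.

```bash
cat > h.py <<'E'
from workcell import robot
import cv2,numpy as np
def ray(c,px,z):
    "pixel -> world point at height z"
    E=np.array(c["extrinsics"]);d=E[:3,:3]@[(px[0]-c["cx"])/c["fx"],(px[1]-c["cy"])/c["fy"],1]
    o=E[:3,3];return (o+d*(z-o[2])/d[2])[:2]
def crop(c,x0,y0,w,h,s,name):
    cv2.imwrite("pics/"+name,cv2.resize(c["img"][y0:y0+h,x0:x0+w,::-1],None,fx=s,fy=s,interpolation=cv2.INTER_CUBIC))
E
python3 - <<'E'
from h import *
c=robot.read_camera("top")
crop(c,225,150,80,115,5,"a.png");crop(c,310,250,80,50,5,"b.png");crop(c,145,240,80,60,5,"cc.png")
a,b,d=[cv2.imread("pics/"+n) for n in("a.png","b.png","cc.png")]
im=np.zeros((575,800,3),np.uint8);im[:,:400]=a;im[:250,400:]=b;im[275:,400:]=d
cv2.imwrite("pics/mosaic.png",im)
E
```

```text
(no output)
```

View pics/mosaic.png

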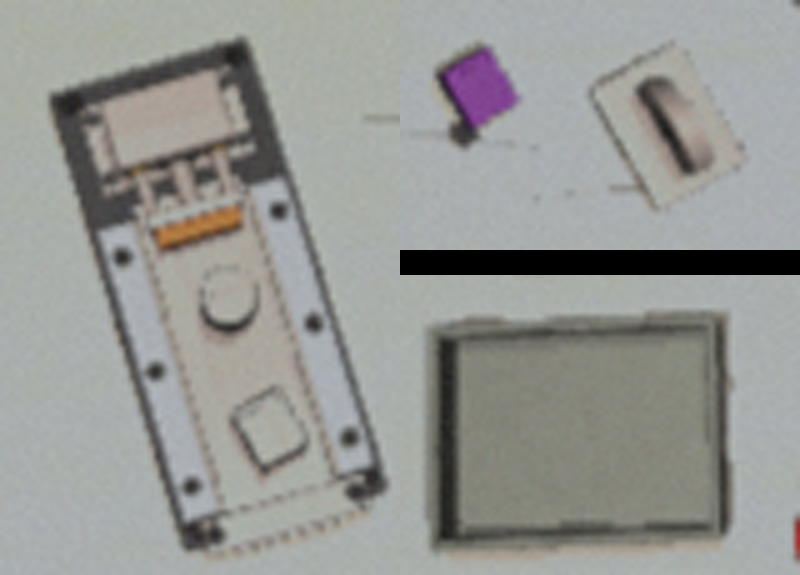

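```bash
cat >> h.py <<'E'
from scipy.spatial.transform import Rotation as R
def down(a):
    "tool down, closing line along world angle a (rad)"
    def rv(y): return (R.from_euler('z',y)*R.from_euler('x',np.pi)).as_rotvec()
    return rv(a+np.pi/2)
E
python3 - <<'E'
from h import *
c=robot.read_camera("top")
o=lambda m,ox,oy,mx=0,my=0:np.array([(m[0]-mx+.5)/5-.5+ox,(m[1]-my+.5)/5-.5+oy])
A=lambda m,z:ray(c,o(m,225,150),z);B=lambda m,z:ray(c,o(m,310,250,400,0),z);T=lambda m,z:ray(c,o(m,145,240,400,275),z)
P=np.array([A(m,12) for m in[(52,95),(247,38),(382,487),(190,550)]])
L=np.array([[110,44],[110,-44],[-90,-44],[-90,44]],float) # left in image = +y world
pc,lc=P.mean(0),L.mean(0);H=(L-lc).T@(P-pc);U,S,V=np.linalg.svd(H);Rm=V.T@np.diag([1,np.linalg.det(V.T@U.T)])@U.T
t=pc-Rm@lc;yaw=np.arctan2(Rm[1,0],Rm[0,0]);print("fixture",t,yaw,"resid",(P-t-(L@Rm.T)).round(1).tolist())
print("round",A((229,291),46),"sq",[A(m,46).round(1).tolist() for m in[(275,387),(305,428),(268,470),(235,428)]])
q=np.array([B(m,8) for m in[(592,92),(678,42),(745,158),(657,210)]]);print("lug",q.round(1).tolist(),q.mean(0),)
q=np.array([T(m,32) for m in[(430,322),(726,315),(728,532),(434,546)]]);print("tray",q.round(1).tolist(),q.mean(0))
print("bottle",ray(c,(487/1.4286,243/1.4286),110))
f=lambda x,y:t+Rm@[x,y]
print("f-local round",Rm.T@(A((229,291),46)-t))
print(robot.ik([*f(-20,0),230],down(yaw+np.pi/2)),robot.ik([*f(-20,0),230],down(yaw-np.pi/2)),robot.ik([*f(-20,0),230],down(yaw)))
E
```

```text
fixture [560.6707377   19.23333888] 0.3066310323781726 resid [[-0.6, -1.8], [-1.3, 0.7], [1.1, 3.4], [0.9, -2.3]]
round [564.34698495  17.40313863] sq [[526.0, -1.4], [509.8, -13.5], [493.0, 1.0], [509.4, 14.3]]
lug [[447.8, -143.3], [468.7, -178.9], [421.8, -205.6], [400.5, -169.3]] [ 434.70298148 -174.30569914]
tray [[479.8, 255.4], [484.2, 137.5], [398.5, 134.0], [391.7, 249.4]] [438.55398911 194.05890469]
bottle [ 628.31905982 -114.28872652]
f-local round [ 2.95232873 -2.85450203]
[ 0.00313201  0.26408212  1.63142803  0.          1.2460825  -1.87429535] [ 3.13200699e-03  2.64082120e-01  1.63142803e+00 -4.44089210e-16
  1.24608250e+00  1.26729730e+00] [ 3.13200699e-03  2.64082120e-01  1.63142803e+00 -4.44089210e-16
  1.24608250e+00 -3.03499025e-01]
```

Run:
```python
from h import *
import pickle
robot.servo_line(np.array(robot.current_ee_pos())+[0,0,60])
D={}
for n,p,a in(("lug",(435,-174,260),0.306-np.pi/2),("fix",(540,13,260),0.306-np.pi/2)):
    robot.move_ptp(p,down(a));robot.sleep(.2);c=robot.read_camera("wrist");D[n]=c
    crop(c,0,0,560,420,1.4286,f"w_{n}.png");print(np.round(c["extrinsics"],2).tolist(),c["fx"],c["cx"],c["cy"])
pickle.dump(D,open("w.pkl","wb"));print(robot.current_time())
```

```text
[[0.3, -0.92, -0.24, 501.05], [-0.95, -0.29, -0.07, -155.05], [-0.0, 0.25, -0.97, 420.18], [0.0, 0.0, 0.0, 1.0]] 332.7256892934275 275.3033220678948 207.04837966683394
[[0.3, -0.92, -0.24, 605.74], [-0.95, -0.29, -0.07, 31.24], [-0.0, 0.25, -0.97, 420.47], [0.0, 0.0, 0.0, 1.0]] 332.7256892934275 275.3033220678948 207.04837966683394
3.6917
```

View pics/w_lug.png

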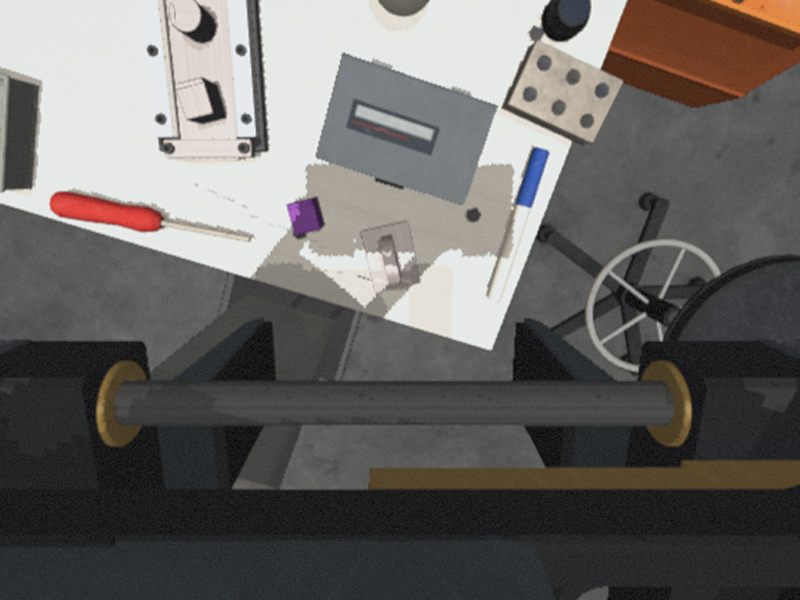

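View pics/w_fix.png

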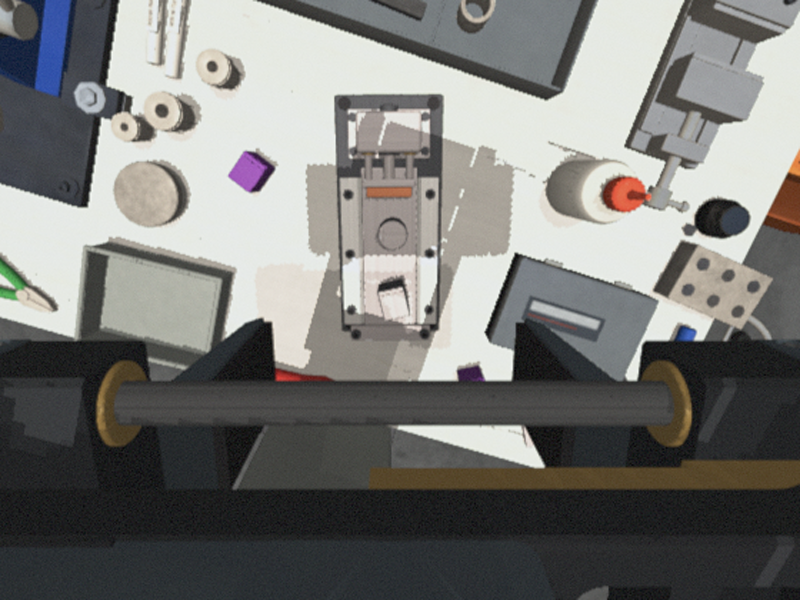

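Run:
```python
from h import *
import pickle
D=pickle.load(open("w.pkl","rb"))
crop(D["fix"],232,115,80,132,4.5,"a.png");crop(D["lug"],248,150,53,70,8,"b.png")
im=np.zeros((594,784,3),np.uint8);im[:,:360]=cv2.imread("pics/a.png");im[:560,360:]=cv2.imread("pics/b.png")
cv2.imwrite("pics/mosaic2.png",im)
```

```text
(no output)
```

View pics/mosaic2.png

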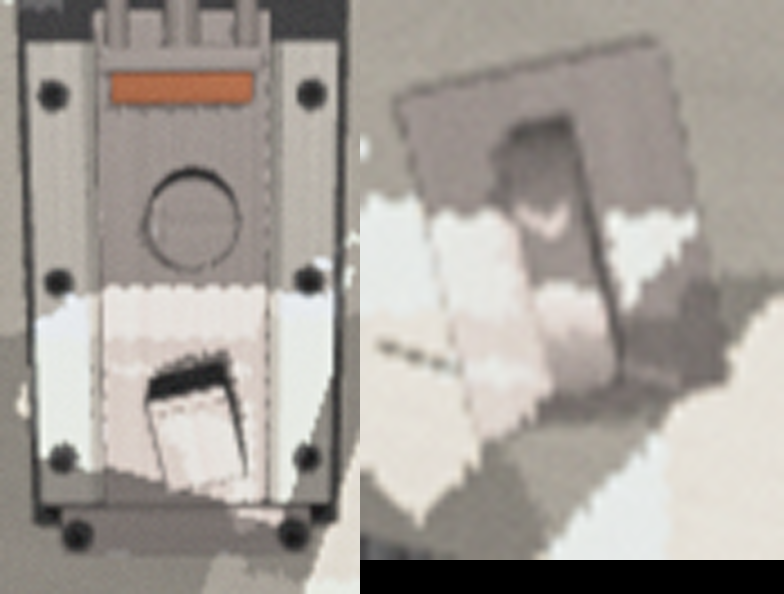

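Run:
```python
from h import *
import pickle
D=pickle.load(open("w.pkl","rb"))
A=lambda m,z:ray(D["fix"],((m[0]+.5)/4.5-.5+232,(m[1]+.5)/4.5-.5+115),z)
B=lambda m,z:ray(D["lug"],((m[0]-360+.5)/8-.5+248,(m[1]+.5)/8-.5+150),z)
W=lambda m,z:ray(D["fix"],((m[0]+.5)/1.4286-.5,(m[1]+.5)/1.4286-.5),z)
s=np.array([A(m,25) for m in[(53,95),(58,282),(63,459),(311,95),(308,282),(308,459)]])
mid=(s[:3]+s[3:])/2;d=mid[0]-mid[2];yaw=np.arctan2(d[1],d[0]);u=d/np.linalg.norm(d);v=np.array([-u[1],u[0]])
e=lambda q:np.arctan2(*(q[::-1]))
print("screw span y",np.linalg.norm(s[:3]-s[3:],axis=1),"yaw",yaw,"edge yaws",e(s[0]-s[2]),e(s[3]-s[5]),"mid lateral",(mid-mid.mean(0))@v)
# origin: shoe face top edge z=34 x=30 ; rail end -79 at strip/rail z 20
face=(A((111,104),25)+A((253,104),25))/2;face2=(A((112,72),34)+A((252,72),34))/2
end=(A((100,506),23)+A((270,506),23))/2; top=A((182,41),23)
print("x est from rail -79",end@u+79,"rail +45",top@u-45,"shoe",face2@u-30,face@u-30)
k=[W(m,12) for m in[(335,96),(442,96)]];print("plate +110:",np.mean(k,0)@u-110,"lat",np.mean(k,0)@v,"screws lat",mid.mean(0)@v, np.linalg.norm(k[0]-k[1]))
x0=end@u+79;o=u*x0+v*(mid.mean(0)@v);print("origin",o)
r=A((192,223),46);print("round",r,(r-o)@u,(r-o)@v)
q=np.array([A(m,46) for m in[(147,403),(226,388),(244,475),(167,492)]]);m=q.mean(0);print("sq",m,(m-o)@u,(m-o)@v,"sides",np.linalg.norm(q-np.roll(q,-1,0),axis=1),"yaws",e(q[0]-q[3]),e(q[1]-q[2]),e(q[0]-q[1])-np.pi/2)
l=np.array([B(m,8) for m in[(397,98),(657,38),(728,380),(478,440)]]);print("lug",l.mean(0),"sides",np.linalg.norm(l-np.roll(l,-1,0),axis=1),"yaws",e(l[0]-l[3]),e(l[1]-l[2]),e(l[0]-l[1])-np.pi/2)
print("ear top right side",[B(m,z).round(1) for m,z in[((572,118),40),((617,380),20)]])
t=np.array([W(m,32) for m in[(85,242),(235,266)]]);print("tray",t)
```

```text
screw span y [66.68336262 66.63247165 67.28768834] yaw 0.3116132770886325 edge yaws 0.30852445859322314 0.3147020804520844 mid lateral [-0.07089947  0.14179893 -0.07089947]
x est from rail -79 537.7067678646767 rail +45 539.2332523714826 shoe 546.7191503912229 538.4250386545147
plate +110: 537.0774722445541 lat -152.31704731621645 screws lat -151.92076759632053 85.69045323378867
origin [558.38899982  20.25370861]
round [561.52555112  18.66401452] 2.4981039234679887 -2.474784465954165
sq [508.23965206   0.88830116] -53.67149420627686 -3.0572529855613793 sides [20.71347537 23.79598029 20.63040496 24.49548911] yaws 0.5111946488464398 0.5076217891843581 0.49706751720104414
lug [ 433.23629977 -173.43586773] sides [41.13853361 55.05483742 40.94204495 55.72882966] yaws 0.5217811552492396 0.518004376325735 0.530454550915306
ear top right side [array([ 455.8, -167.6]), array([ 417.1, -186.9])]
tray [[478.78703368 256.59626647]
 [496.06831909 134.84249467]]
```

Everything is located consistently: fixture at (558.4, 20.3) with yaw 0.311, lug at (433.3, -173.5) with yaw 0.522. Next I'll move the offcuts to the tray.

```bash
cat >> h.py <<'E'
O=np.array([558.4,20.25]);YAW=0.3116;u=np.array([np.cos(YAW),np.sin(YAW)]);v=np.array([-u[1],u[0]])
E
python3 - <<'E'
from h import *
h=-np.pi/2
for n,p,a,t in(("sq",(508.4,1),.506+h,(438,222)),("rd",(561.6,18.7),YAW+h,(438,166))):
    robot.set_gripper(50,30)
    robot.move_ptp([*p,120],down(a));robot.servo_line([*p,39],v=120)
    robot.set_gripper(0,30);print(n,"width",robot.current_grip_width(),robot.current_gripper_force())
    robot.servo_line([*p,130]);print(robot.current_grip_width())
    robot.move_ptp([*t,130],down(h));robot.servo_line([*t,50],v=120)
    robot.set_gripper(45);robot.servo_line([*t,130]);print(robot.current_time())
robot.move_ptp([433.3,-173.5,200],down(.522+h))
c=robot.read_camera("top");crop(c,140,140,280,170,2.85,"after.png")
print(robot.current_wrist_force(),robot.current_time())
E
```

```text
sq width 21.889713660880023 30.000502467155457
21.749288543995636
10.2
rd width 23.120720794262027 30.00055968761444
23.444763380424863
16.3917
[ 0.12642355  0.92872473 -1.25794573] 17.75
```

View pics/after.png

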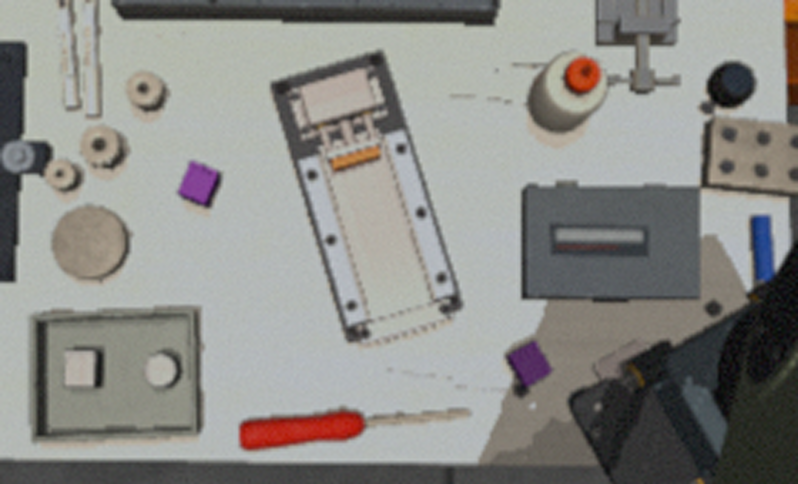

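Both offcuts are standing in the tray, at (82,368) and (162,368), and the channel is clear. Now the lug.

Run:
```python
from h import *
h=-np.pi/2
robot.set_gripper(45,50)
p=(433.3,-173.5)
robot.servo_line([*p,60]);print("stop",robot.servo_line([*p,25],v=50,stop_force=8))
robot.set_gripper(0,50);print("width",robot.current_grip_width(),robot.current_gripper_force())
robot.servo_line([*p,110]);print(robot.current_grip_width())
g=O-30*u
robot.move_ptp([*g,110],down(YAW+h));robot.sleep(.2);print("F0",robot.current_wrist_force())
robot.servo_line([*g,52],v=100)
print("stop",robot.servo_line([*g,38],v=15,stop_force=5));robot.sleep(.2)
print(robot.current_ee_pos(),robot.current_wrist_force(),robot.current_grip_width(),robot.current_time())
for n in("scene","wrist"):
    c=robot.read_camera(n)
    crop(c,*((200,160,140,105) if n=="scene" else (200,60,140,200)),3 if n!="scene" else 3,n+"1.png")
a,b=cv2.imread("pics/scene1.png"),cv2.imread("pics/wrist1.png");im=np.zeros((600,800,3),np.uint8)
a=cv2.resize(a,(380,285));im[:285,:380]=a;im[:,380:]=b[:,:420];cv2.imwrite("pics/m3.png",im)
```

```text
stop False
width 9.541419590891442 49.99988837737263
9.475418833794889
F0 [ 0.32850815  0.21425697 -2.60187012]
stop True
[529.84614301  11.087315    41.07708389] [-0.85932681  0.87428418  5.85755487] 9.607762976740718 23.9333
```

View pics/m3.png

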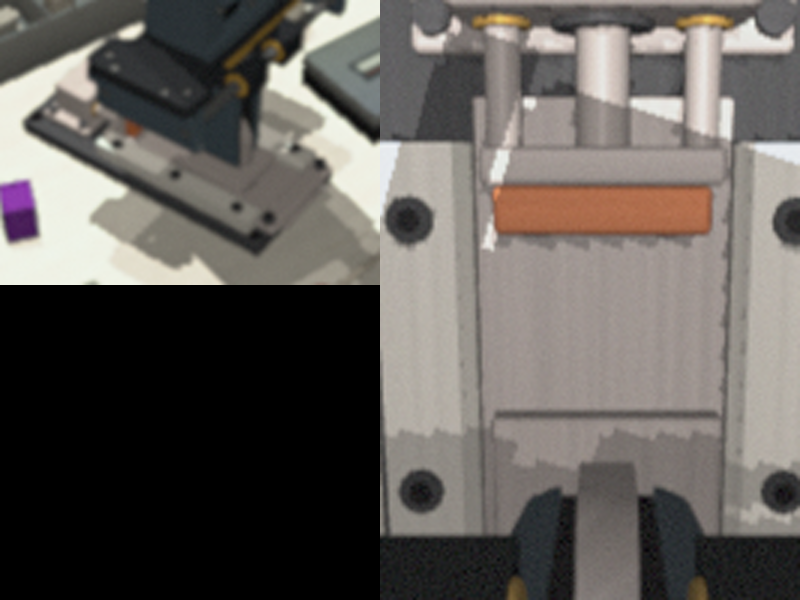

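The lug is seated between the rails: front edge at row 415, columns 495–720, centred in the strip. Now I'll slide it and press, checking the force.

Run:
```python
from h import *
e=np.array(robot.current_ee_pos());x0=(e[:2]-O)@u;y0=(e[:2]-O)@v;z=41.2
ax=lambda:float(np.array(robot.current_wrist_force())[:2]@-u)
def go(x,v=20,**k): 
    r=robot.servo_line([*(O+x*u+y0*v_),z],v=v,**k);return r
v_=v
print(x0,y0);go(x0,10);robot.sleep(.2);print("base",ax(),robot.current_wrist_force())
go(-5,40);robot.sleep(.2);b=ax();print("slid",b,robot.current_wrist_force())
print(go(8,8,stop_force=4));robot.sleep(.2)
def st():
    e=np.array(robot.current_ee_pos());return (e[:2]-O)@u,(e[:2]-O)@v,e[2],ax()-b,robot.current_wrist_force()[2]
print(st(),robot.current_time())
```

```text
-29.96386833385266 0.010036298224888829
base -0.20649568942259802 [1.19069417e-04 6.73171837e-01 3.32795784e-01]
slid -0.7401671989510644 [0.37486992 1.25039776 0.11599723]
True
(np.float64(-4.529611586946695), np.float64(-0.02621008016169183), np.float64(41.19168420712204), 1.702891005201057, np.float64(5.452156397625862)) 26.2167
```

Run:
```python
from h import *
b=-0.74;z=41.4
def st():
    e=np.array(robot.current_ee_pos());f=np.array(robot.current_wrist_force());return np.round([(e[:2]-O)@u,(e[:2]-O)@v,e[2],-f[:2]@u-b,f[:2]@v,f[2]],2).tolist()
for x in range(-4,9):
    robot.servo_line([*(O+x*u),z],v=8);robot.sleep(.1);s=st();print(x,s)
    if s[3]>9.5: break
c=robot.read_camera("wrist");crop(c,190,40,160,200,3,"w3.png");print(robot.current_time())
```

```text
-4 [-4.41, 0.02, 41.27, 1.69, -0.84, 2.11]
-3 [-3.38, 0.12, 41.26, 2.55, 0.06, 2.4]
-2 [-1.67, 0.08, 41.22, 0.69, -0.57, 0.43]
-1 [-0.77, -0.0, 41.27, 1.8, 0.62, -1.84]
0 [0.03, -0.0, 41.27, 1.38, -0.66, -3.19]
1 [0.97, 0.0, 41.33, 1.07, 0.73, -2.91]
2 [2.0, 0.01, 41.41, 0.06, 0.34, -3.36]
3 [3.01, -0.01, 41.38, 0.74, -0.31, -2.95]
4 [3.26, 0.06, 41.29, 3.74, -0.34, -1.26]
5 [3.76, 0.08, 41.32, 5.17, -1.17, 1.21]
6 [4.43, 0.09, 41.33, 6.24, -0.26, 1.04]
7 [5.09, 0.08, 41.33, 7.82, -1.95, 2.23]
8 [5.76, 0.08, 41.36, 7.58, -0.99, 2.95]
31.15
```

View pics/w3.png

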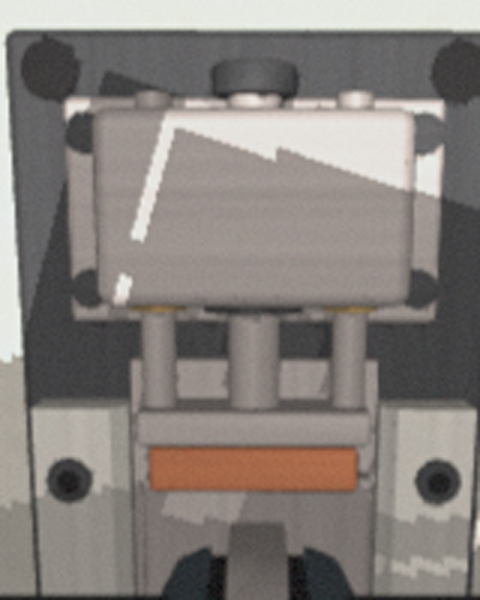

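The lug is against the shoe, with contact at x of about 3.1, and the shoe is back about 2.7 mm at roughly 7 N. I'll keep pressing to about 6.7 mm.

Run:
```python
from h import *
b=-0.74;z=41.4
def st():
    e=np.array(robot.current_ee_pos());f=np.array(robot.current_wrist_force());return np.round([(e[:2]-O)@u,(e[:2]-O)@v,e[2],-f[:2]@u-b,f[:2]@v,f[2]],2).tolist()
for x in range(9,19):
    robot.servo_line([*(O+x*u),z],v=8);robot.sleep(.15);s=st();print(x,s)
    if s[0]>9.5 or s[3]>11.5: break
robot.sleep(1)
for i in range(4): robot.sleep(.1);print(st())
print(robot.current_grip_width(),robot.current_gripper_force())
c=robot.read_camera("wrist");crop(c,190,40,160,200,3,"w4.png");print(robot.current_time())
```

```text
9 [6.37, 0.08, 41.4, 8.46, -0.94, 3.62]
10 [6.98, 0.08, 41.43, 9.45, -1.26, 4.23]
11 [7.55, 0.07, 41.41, 11.2, -2.35, 5.18]
12 [8.22, 0.08, 41.44, 11.77, -1.53, 5.48]
[8.22, 0.07, 41.45, 11.98, -1.11, 6.84]
[8.2, 0.09, 41.45, 10.51, -1.34, 5.76]
[8.2, 0.1, 41.43, 11.81, -1.39, 6.34]
[8.22, 0.08, 41.44, 11.8, -0.9, 5.79]
9.658534904550946 50.000518650117556
34.3
```

View pics/w4.png

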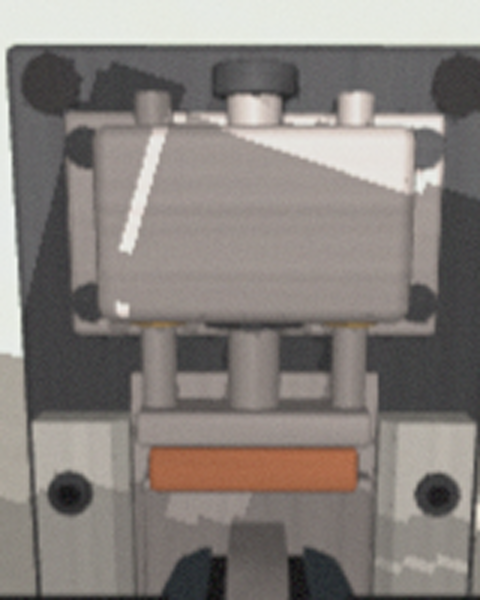

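The wrist image shows the stem and nut at (255,85) coming out of the housing, with the lug centred. Shoe travel is about 5.2 mm. I'll give a little more push and hand in.

Run:
```python
from h import *
robot.servo_line([*(O+14*u),41.4],v=8);robot.sleep(.8)
e=np.array(robot.current_ee_pos());f=np.array(robot.current_wrist_force())
print((e[:2]-O)@u,(e[:2]-O)@v,e[2],-f[:2]@u+.74,f[2],robot.current_time())
print(robot.job_done())
```

```text
9.51552895803652 0.0942707004479731 41.47878300332826 13.633522184741416 7.418207061805172 35.5
the job is handed in; nothing more can be done
None
```

I handed the job in at 35.5 s. Both offcuts are in the tray, and the lug is still gripped in the channel, pressing the shoe back an estimated 6.4 mm (about 10.4 N by the spring; the wrist read 13.6 N along the channel). The judge returned no verdict.

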